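Free the clip tote from its lipped docking rack

ROBOT

A 7-joint arm with a two-finger parallel gripper is mounted at the origin on the work surface. World frame = base frame: x ahead of the robot, y to its left, z up, the work surface at z = 0. Lengths are in m, angles in rad, forces in N, time in s.
With the tool pointing down it reaches from about 0.425 to 0.925 m from the base axis. Payload 6.8 kg.
Tool frame: the origin (TCP) lies at the very end of the fingers, on their centre line; the grasp point (between the pads) lies 19 mm behind it; z points along the fingers, y is the line along which they close (so a half turn about z gives the same grasp; the last joint's range is limited). The gripper opens to 85 mm and grips with 20 to 120 N. Pads are 22 mm wide; open, the fingers measure 114 mm over their backs; the gripper's body (76 mm by 85 mm) begins 54 mm behind the grasp point. The pads swing forward as they close: fully open they stand 13 mm farther back than shut.
Start: joints at [-1.338, 0.477, 0.022, 1.555, -0.011, 1.109, -0.083], TCP at [0.226, 0.636, 0.231] pointing down, gripper open.
Joint ranges: [-2.96, 2.96], [-0.34, 2.1], [-1.41, 1.46], [0.24, 2.44], [-1.37, 4.51], [0.17, 1.92], [-2.96, 2.96]. Speed limits (rad/s): [2.39, 2.39, 3.14, 3.14, 3.14, 3.14, 3.14].

INTERFACE

Orientations are given as a unit quaternion [w, x, y, z].
In Python, from station import bot gives the robot as it stands.
- The arm moves only by the tool jog_arm, never from a script. Its argument "motion" is a list of rows, each a list of 7 numbers: the turn, a rotation vector about the tool's x, y, z in rad, then the shift along the tool's x, y, z in mm, then the finger opening in mm, from 0 to 85.4. A call has 1 to 10 rows; each row is the pose to reach, as a shift and turn from the pose commanded when the call began, along the tool's axes at that moment; what a row does not reach only later rows make up. A row lasts 1/8 s, in which the tool goes at most 62.5 mm and 10.7 degrees, less where a joint would pass 70% of its speed; a pose out of reach is approached as far as the arm can. A call with a gripper value outside its range is refused whole. The fingers move at their own pace and stop on an object; "grip_force" is the grip in N (left out, the last holds). Time passes only in rows, so rows that repeat a pose let the fingers close. It gives the time, the measured TCP pose, the force, the opening and the grip force at its end, in the units of the state.
- bot.get_obs(): the state, without advancing time (a new reading comes with each control period).
- bot.read_camera(name): name is "scene" or "top"; returns a dict with "pixels" (420x560x3 uint8, red, green, blue), "camera_matrix" (3x3 intrinsics, pixels), "T" (4x4, takes a point from camera to world coordinates). Camera axes: x right, y down, z forward; pixel columns grow to the right and rows downward; lengths in m; the calibration is good to about 2 mm. A picture is of the moment at which its call begins. There is no depth.
- bot.hand_in(): hands the job in; it is judged then, once.
Trained networks look in a picture, given as the dict that the camera call returned (one of the last four; its "shot" number tells which), for a name from the list of things; names that differ only in an ending like _2 or _b are one class to them, and where a whole thing is asked for, a point or a joint stands for the part that bears it (a point fixed in the world has none). Each returns a list of dicts, best first, with "score" (0 to 1); they miss things now and then, are a little off and sometimes report something else, mostly with a low value. They report only what shows in the picture. A call takes as long as a camera call. They do not tell look-alikes from the thing itself.
- bot.spot_in(thing, picture): "xy" ([column, row] in pixels, amid what is visible of it).
- bot.tip_of(thing, picture): "xy" ([column, row] in pixels: a listed point, or the origin of a listed thing).
The state is a dict: "t": time; "q": joint angles; "joint_vel": joint speeds; "joint_torque": joint torques, N m; "eef_pos": TCP position; "tool_rot": TCP orientation; "contact_force": force on the tool from outside, world axes, zero at the start; "torque": the same for the moment, N m; "gripper_width": opening from 0.0 (shut) to 1.0 (fully open); "grasp_force": force on a finger pad.
Only numpy, scipy, OpenCV 4.12 (cv2) and the standard library are available. Lean on these libraries where they do the work, as an engineer would, in place of code of your own. Each camera call takes 0.05 s, during which the arm holds its last target. There are 200 camera calls.

TASK

Take the steel tote of tube clips out of its docking rack: the front edge of its foot is hooked under a lip, so ease it back until you feel the backstop, tilt it back so that the front rises over the lip while the rear edge is still under the rear roof, then draw it out forwards. Stand it upright and released on the floor of the low tray, setting it down gently. Do not force it against the rack, do not tip it far over, and leave the other things on the bench alone.

Things in the scene. Friction and masses are not known exactly. Their poses are not given: they have to be found in the camera images.
- tote_grip (a point): Centre of the tote's carrying handle: a steel bar 10 mm thick (along tote x), 80 mm long (along y; 68 mm clear between its uprights), 20 mm high, its centre 75 mm above the tote's underside, open below down to the bin's rim at 40 mm. Tote x is its front (away from the robot), z up.
- tote_base (a point): Point of the tote's underside straight below the handle's centre; same axes. The tote (0.48 to 0.78 kg) is a foot plate 134 x 84 x 6 mm, front edge at x = +61 mm, rear edge at x = -73 mm, with an open steel bin 50 x 84 mm, rim 40 mm up, centred under the handle and filled with fixed tube clips.
- tote_front (a point): Middle of the front lower edge of the tote's foot plate (tote x = +61 mm, z = 0); same axes.
- tote_rear (a point): Middle of the rear lower edge of the tote's foot plate (tote x = -73 mm, z = 0); same axes.
- tote: The whole tote; its origin and axes are those of tote_base. At first it stands on the rack's base plate, its base point within 2 mm of the rack's origin in x and y, its axes along the rack's.
- rack: Docking rack fixed to the bench; origin on the bench under it, x to its front (away from the robot), z up. Base plate 222 x 134 mm, top at z = 8 mm; cheeks (y = +-46 mm, to z = 24 mm) stop sideways motion. A dark rigid frame is clamped on, shifted by v = 0 to 28 mm towards -x as one piece; v is not reported: feel the backstop. 5 to 8 N is plenty; 18 N while easing back or tilting is forcing.
- rack_front (a point): Where the front lip's lower rear edge would be at v = 0 (rack x = 58 mm, z = 17 mm); the real edge lies v nearer to the rear. The lip is a strip 30 mm wide in x, 5 mm thick (top at z = 22 mm); it hooks 3 mm + v over the tote's front foot, 3 mm above it. A fixed fence, 5 mm high, 2 mm in front of the foot, stops the tote from sliding forwards.
- rack_rear (a point): Foot of the backstop's face at v = 0 (rack x = -78.5 mm, z = 8 mm); the real one lies v farther back: 5.5 mm + v behind the tote's rear edge. A roof (underside z = 28 mm, top 33 mm) reaches 38 mm forward from it. Within 2 mm of the backstop the tote's front is clear of the lip: tilt it about its rear lower edge (12 degrees do, 18 at most) and draw it out along its foot.
- tray: Low open aluminium tray, fixed to the bench, 230 x 200 mm outside, walls 4 mm thick and 16 mm high, inner floor 4 mm above the bench; origin at the centre of its underside, x along the 230 mm side, z up. The tote fits in it at any turn about the vertical near its middle.
- spraycan: Bystander: white spray can, 60 mm diameter, 170 mm tall, origin at the centre of its underside.
- tubering: Bystander: short piece of steel tube standing on end, 56 mm diameter, 35 mm tall, origin at the centre of its underside.
- boxsection: Bystander: rusty steel box-section offcut 110 x 50 x 30 mm, origin at the centre of its underside.
Things that resemble listed ones, but are neither listed nor needed, are in the scene too. What is shaped like the tote but orange is not meant.

How it is judged:
On the way:
1. the tote is tilted back (more than 6 degrees), its front edge raised above the lip, its rear edge still under the rear roof (angle between tote_base's own z axis and vertical above 0.105 rad and z of tote_front in the frame of rack above 0.022 m and x of tote_rear in the frame of rack below -0.072 m and z of tote_rear in the frame of rack below 0.025 m), for 0.1 s.
At the end, for the whole second after the job is handed in: The tote stands upright (within 3 degrees) and at rest on the tray's inner floor (underside within 4 mm of it), inside the tray's walls, released (z of tote_base in the frame of tray below 0.008 m and horizontal distance between tote_base and tray below 0.08 m and angle between tote_base's own z axis and vertical below 0.05 rad and linear speed of tote below 0.02 m/s and contact force between tote and tray above 1 N); the robot touches nothing.
It fails at once if the tote is forced against the rack or its frame (more than 18 N once it has been eased back by 4 mm, or more than 60 N before that) (contact force between tote and rack above 60 N or (contact force between tote and rack above 18 N and x of tote_rear in the frame of rack below -0.077 m)).
It fails at once if the tote is dropped or banged into the tray (more than 45 N) (contact force between tote and tray above 45 N).
It fails at once if the tote is tipped more than 45 degrees (angle between tote_base's own z axis and vertical above 0.785 rad).
It fails at once if a bystander is moved by more than 20 mm (distance of any of spraycan, tubering, boxsection from where it was at the start of the episode above 0.02 m).
It also fails if it takes over 58 s, if anything falls off the work surface, if the arm or the gripper's body presses on something with over 40 N, if the wrist force passes 120 N, or if a joint passes its speed limit or range.

## Working session

There is one attempt and no reset: what is moved stays moved. The work goes in short steps, Python scripts to look and compute and a tool call to move; the robot and the scene stay as the last step left them, time stands still between calls to the robot, and variables do not carry over. Pictures are saved under pics/ and viewed, at most 10 in all, crops included, and the job is handed in when it is done.

Besides the shell and the picture viewer there is one more tool, called after "Emit:" as name([rows], argument=value, ...), one row to a line, values as JSON. jog_arm: Moves the arm, as the interface text tells. Its arguments: {"type":"object","properties":{"motion":{"type":"array"},"grip_force":{"type":"number"}},"required":["motion"]}

```bash
mkdir -p pics; cat > h.py <<'E'
import numpy as np, cv2
from station import bot
from scipy.spatial.transform import Rotation as R
def ray(p,uv):
    d=np.linalg.inv(p["camera_matrix"])@np.array([uv[0],uv[1],1.]); T=np.array(p["T"])
    return T[:3,3],T[:3,:3]@d
def onz(p,uv,z):
    o,d=ray(p,uv); return o+d*(z-o[2])/d[2]
def proj(p,X):
    T=np.linalg.inv(p["T"]); c=T[:3,:3]@np.array(X)+T[:3,3]; u=p["camera_matrix"]@c; return u[:2]/u[2]
def tri(p1,u1,p2,u2):
    o1,d1=ray(p1,u1);o2,d2=ray(p2,u2)
    s=np.linalg.lstsq(np.c_[d1,-d2],o2-o1,rcond=None)[0]
    a,b=o1+s[0]*d1,o2+s[1]*d2; return (a+b)/2,np.linalg.norm(a-b)
def shot(n,f):
    p=bot.read_camera(n); cv2.imwrite(f,p["pixels"][:,:,::-1]); return p
E
python3 - <<'E'
from h import *
np.set_printoptions(precision=3,suppress=True)
s=shot("scene","pics/s0.png");t=shot("top","pics/t0.png")
print(s["T"],t["T"])
zs=dict(tote_grip=.083,tote_base=.008,tote_front=.008,tote_rear=.008,rack=0,rack_front=.017,rack_rear=.008,tray=0,spraycan=0,tubering=0,boxsection=0)
for k,z in zs.items():
    for n,p in(("s",s),("t",t)):
        for d in bot.tip_of(k,p)[:3]: print(k,n,round(d["score"],2),np.round(d["xy"],1),onz(p,d["xy"],z))
print(bot.get_obs())
E
```

```text
[[ 0.484  0.738 -0.47   0.973]
 [ 0.875 -0.398  0.275 -0.309]
 [ 0.016 -0.544 -0.839  0.903]
 [ 0.     0.     0.     1.   ]] [[-0.001 -0.983  0.183  0.251]
 [-1.     0.002  0.008 -0.027]
 [-0.008 -0.183 -0.983  1.562]
 [ 0.     0.     0.     1.   ]]
tote_grip s 0.97 [241.6 234.6] [ 0.531 -0.149  0.083]
tote_grip s 0.97 [119.9 270.1] [ 0.483 -0.431  0.083]
tote_grip s 0.87 [291.8 322.4] [ 0.772 -0.149  0.083]
tote_grip t 0.74 [322.1 126.1] [ 0.775 -0.145  0.083]
tote_grip t 0.65 [370.2 297.6] [ 0.273 -0.272  0.083]
tote_grip t 0.63 [328.2 204.7] [ 0.538 -0.159  0.083]
tote_base s 0.94 [241.5 250. ] [ 0.531 -0.154  0.008]
tote_base s 0.93 [161.8 194.8] [ 0.27  -0.273  0.008]
tote_base s 0.84 [128.9 285.1] [ 0.487 -0.435  0.008]
tote_base t 0.91 [367.2 302. ] [ 0.262 -0.275  0.008]
tote_base t 0.83 [322.7 136.2] [ 0.769 -0.153  0.008]
tote_base t 0.65 [324.8 210.3] [ 0.535 -0.155  0.008]
tote_front s 0.95 [109.  297.7] [ 0.495 -0.485  0.008]
tote_front s 0.72 [260.3 265.1] [ 0.591 -0.131  0.008]
tote_front s 0.72 [268.2 352. ] [ 0.786 -0.213  0.008]
tote_front t 0.88 [439.2 222.9] [ 0.4
[... 1010 characters left out ...]
  ]
tubering s 0.73 [346.8 293.8] [0.756 0.019 0.   ]
tubering t 0.47 [269.  144.7] [0.745 0.014 0.   ]
boxsection s 0.59 [176.8 336.8] [ 0.655 -0.379  0.   ]
boxsection t 0.98 [391.2 171.9] [ 0.656 -0.362  0.   ]
{'t': 1.2, 'q': array([-1.338,  0.477,  0.022,  1.555, -0.011,  1.109, -0.083]), 'joint_vel': array([ 0.003,  0.002, -0.001, -0.   , -0.001, -0.001,  0.   ]), 'joint_torque': array([  0.   , -59.633,   1.607, -28.154,   0.013,   0.002,   0.   ]), 'eef_pos': array([0.226, 0.636, 0.231]), 'tool_rot': array([0.   , 0.17 , 0.986, 0.   ]), 'contact_force': array([-0.343,  0.101,  0.52 ]), 'torque': array([-0.004, -0.024, -0.006]), 'grasp_force': 0.0, 'gripper_width': 1.0025218465908965}
```

```bash
python3 -c "
import cv2,numpy as np
cv2.imwrite('pics/a.png',cv2.resize(np.vstack([cv2.imread('pics/s0.png'),cv2.imread('pics/t0.png')]),(400,600)))"
```

```text
(no output)
```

View pics/s0.png

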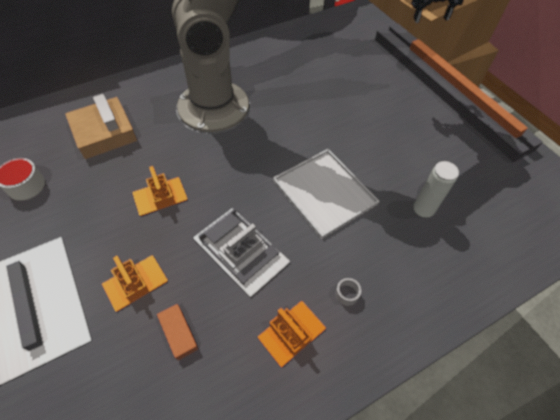

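View pics/t0.png

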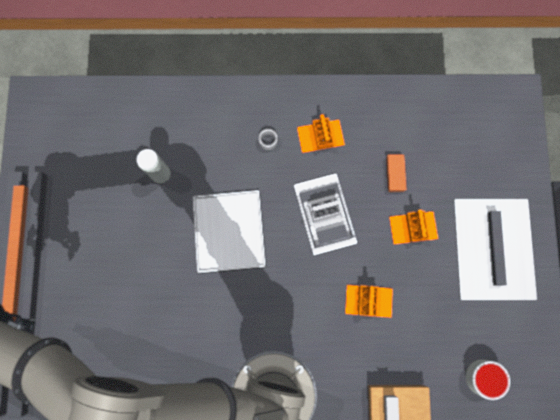

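The steel tote stands in the grey rack: scene (241,240), top (325,205). Look-alikes are the orange totes at scene (160,190), (135,280) and (290,335), which are not wanted. The tray is at scene (325,192) and top (229,230). Next I'll check this choice in a close crop and get the rack and tray yaw.

```bash
python3 - <<'E'
from h import *
np.set_printoptions(precision=4,suppress=True)
t=shot("top","pics/t1.png");s=shot("scene","pics/s1.png")
def rect(p,x0,x1,y0,y1,z,th):
    g=cv2.cvtColor(p["pixels"],cv2.COLOR_RGB2GRAY); m=np.zeros_like(g); m[y0:y1,x0:x1]=(g[y0:y1,x0:x1]>th)*255
    c=max(cv2.findContours(m,0,2)[0],key=cv2.contourArea)
    W=np.array([onz(p,q[0],z)[:2] for q in c])*1000
    r=cv2.minAreaRect(cv2.convexHull(W.astype(np.float32))); print(r, W.min(0),W.max(0))
rect(t,285,365,165,262,.008,120)
rect(s,185,298,200,300,.008,120)
rect(t,185,272,183,278,.016,120)
rect(s,265,385,143,240,.016,100)
g,e=tri(s,bot.tip_of("tote_grip",s)[0]["xy"],t,[328.2,204.7]);print(g,e,[ (d["score"],d["xy"]) for d in bot.tip_of("tote_grip",t)])
a=cv2.resize(s["pixels"][190:310,180:310],(520,480),interpolation=cv2.INTER_CUBIC)
b=cv2.resize(t["pixels"][165:265,285:355],(336,480),interpolation=cv2.INTER_CUBIC)
cv2.imwrite("pics/crop.png",np.hstack([a[:,:460],b])[:,:,::-1])
E
```

```text
((525.9124755859375, -154.96017456054688), (229.44175720214844, 142.82598876953125), 15.239216804504395) [ 399.7043 -250.0838] [651.1543 -59.5745]
((525.6911010742188, -155.409912109375), (226.27474975585938, 137.83258056640625), 15.332934379577637) [ 401.1088 -249.5903] [651.0622 -61.242 ]
((472.12005615234375, 135.95968627929688), (235.663818359375, 207.92599487304688), 5.1860551834106445) [346.2844  24.6603] [596.5956 243.7352]
((472.8393249511719, 134.29051208496094), (238.92333984375, 213.73016357421875), 5.578258991241455) [345.0654  20.8008] [601.4206 244.6752]
[ 0.533  -0.2846  0.1732] 0.26672682813591203 [(0.96, [422.9, 226.3]), (0.9, [329.1, 202.3]), (0.89, [370.8, 296.9]), (0.66, [322.6, 124.8])]
```

View pics/crop.png

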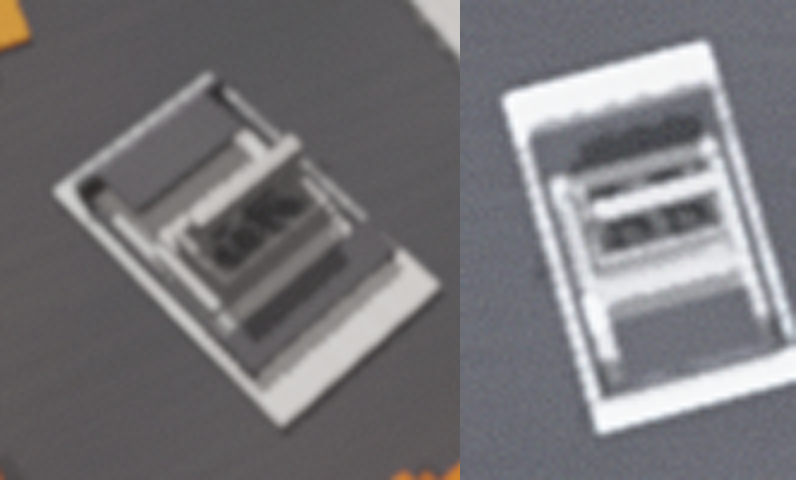

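```bash
cat >> h.py <<'E'
YAW=np.deg2rad(15.3)
def down(yaw): # tool y along yaw, z down
    y=np.array([np.cos(yaw),np.sin(yaw),0]);z=np.array([0,0,-1.]);return np.c_[np.cross(y,z),y,z]
def rel(P,Rt,o=None):
    o=o or bot.get_obs(); q=o["tool_rot"]; R0=R.from_quat([q[1],q[2],q[3],q[0]]).as_matrix()
    return np.r_[R.from_matrix(R0.T@Rt).as_rotvec(),R0.T@(np.array(P)-o["eef_pos"])*1000]
E
python3 - <<'E'
from h import *
np.set_printoptions(precision=3,suppress=True)
t=bot.read_camera("top");s=bot.read_camera("scene")
for a,b in (([241.6,234.6],[329,202.3]),([241.75,235],[325.6,205.6]),([241.6,234.6],[328.2,204.7])):
    print(tri(s,a,t,b))
for z in(.083,.093): print(onz(s,[241.7,234.8],z),onz(t,[325.6,205.6],z))
print(rel([.42,.25,.23],down(YAW+.45)),rel([.53,-.155,.19],down(YAW)))
E
```

```text
(array([ 0.541, -0.156,  0.106]), np.float64(0.006923508765362673))
(array([ 0.534, -0.151,  0.088]), np.float64(0.0014184686818069902))
(array([ 0.536, -0.155,  0.096]), np.float64(0.007207245241331886))
[ 0.531 -0.149  0.083] [ 0.535 -0.152  0.083]
[ 0.537 -0.151  0.093] [ 0.533 -0.151  0.093]
[   0.      -0.       0.513 -312.297 -299.011    1.304] [   0.      -0.       0.963 -551.362 -643.94    41.271]
```

Emit:
jog_arm([
  [0,0,0.08,-45,-43,0,85],
  [0,0,0.15,-90,-86,0,85],
  [0,0,0.23,-135,-129,0,85],
  [0,0,0.3,-178,-171,0,85],
  [0,0,0.38,-222,-214,0,85],
  [0,0,0.45,-266,-256,0,85],
  [0,0,0.513,-312,-299,0,85],
  [0,0,0.6,-345,-348,5,85],
  [0,0,0.67,-375,-395,10,85],
  [0,0,0.75,-410,-440,15,85],
])

```text
t: 2.75
eef_pos: [0.4652, 0.0828, 0.2165]
tool_rot: [0.0, 0.52, 0.854, 0.001]
contact_force: [1.0, 0.6, -0.2]
gripper_width: 0.994
grasp_force: 0.0
```

```bash
python3 - <<'E'
from h import *
np.set_printoptions(precision=3,suppress=True)
o=bot.get_obs();print(o["t"],o["eef_pos"],o["tool_rot"],o["q"],o["contact_force"])
print(rel([.534,-.151,.15],down(YAW),o))
E
```

```text
2.75 [0.465 0.083 0.217] [0.    0.52  0.854 0.001] [-0.691  0.158  0.43   2.064 -0.083  0.934  0.261] [ 1.034  0.562 -0.204]
[   0.001   -0.001    0.211 -239.28   -46.4     66.406]
```

Emit:
jog_arm([
  [0,0,0.04,-48,-9,8,85],
  [0,0,0.08,-96,-18,18,85],
  [0,0,0.12,-144,-28,30,85],
  [0,0,0.17,-192,-37,45,85],
  [0,0,0.211,-225,-44,60,85],
  [0,0,0.211,-239,-46,66,85],
  [0,0,0.211,-239,-46,66,85],
  [0,0,0.211,-239,-46,66,85],
])

```text
t: 3.75
eef_pos: [0.5347, -0.147, 0.1507]
tool_rot: [-0.0, 0.605, 0.796, 0.001]
contact_force: [-0.1, 0.7, -0.3]
gripper_width: 0.996
grasp_force: 0.0
```

```bash
python3 - <<'E'
from h import *
np.set_printoptions(precision=4,suppress=True)
o=bot.get_obs();print(o["t"],o["eef_pos"],o["tool_rot"],o["contact_force"])
print(rel([.534,-.151,.065],down(YAW),o))
s=shot("scene","pics/s2.png")
print(proj(s,o["eef_pos"]),proj(s,[.534,-.151,.083]))
a=cv2.resize(s["pixels"][150:300,160:340],(720,600),interpolation=cv2.INTER_CUBIC)
cv2.imwrite("pics/crop2.png",a[:,:,::-1])
E
```

```text
3.75 [ 0.5347 -0.147   0.1507] [-0.0002  0.605   0.7963  0.0005] [-0.0938  0.731  -0.3464]
[ 0.0006 -0.0009  0.0043 -3.715  -1.8316 85.6582]
[241.2459 220.8721] [241.3698 236.102 ]
```

View pics/crop2.png

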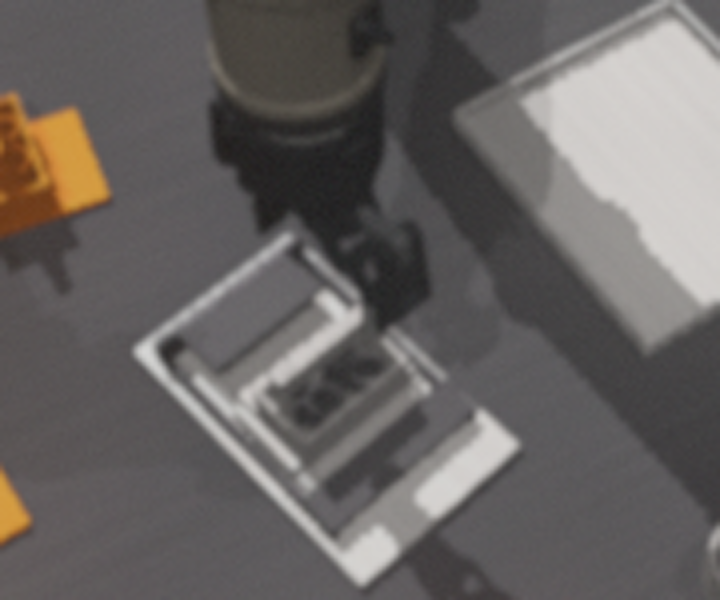

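The crop shows the open fingers straddling the steel handle bar at crop (300,350). The left finger is behind the bar and the right one in front, clear of the rack. I'll go down and close.

Emit:
jog_arm([
  [0,0,0.004,-3.7,-1.8,25,85],
  [0,0,0.004,-3.7,-1.8,55,85],
  [0,0,0.004,-3.7,-1.8,78,85],
  [0,0,0.004,-3.7,-1.8,85.6,85],
  [0,0,0.004,-3.7,-1.8,85.6,85],
  [0,0,0.004,-3.7,-1.8,85.6,40],
  [0,0,0.004,-3.7,-1.8,85.6,25],
  [0,0,0.004,-3.7,-1.8,85.6,15],
  [0,0,0.004,-3.7,-1.8,85.6,10],
  [0,0,0.004,-3.7,-1.8,85.6,6],
], grip_force=30)

```text
t: 5.05
eef_pos: [0.5344, -0.1528, 0.0651]
tool_rot: [0.0, 0.607, 0.794, 0.0]
contact_force: [-0.0, 1.3, 3.9]
gripper_width: 0.106
grasp_force: 30.8
```

Emit:
jog_arm([
  [0,0,0,0,0,0,2],
  [0,0,0,0,0,0,0],
  [0,0,0,0,0,0,0],
  [0,0,0,0,0,0,0],
], grip_force=60)

```text
t: 5.55
eef_pos: [0.5345, -0.1529, 0.0652]
tool_rot: [0.001, 0.607, 0.794, 0.0]
contact_force: [0.1, 0.2, 6.0]
gripper_width: 0.103
grasp_force: 59.5
```

Emit:
jog_arm([
  [0,0,0,0,0,-0.5,0],
  [0,0,0,0,0,-1,0],
  [0,0,0,0,0,-1.5,0],
  [0,0,0,0,0,-1.5,0],
])

```text
t: 6.05
eef_pos: [0.5327, -0.1526, 0.0656]
tool_rot: [-0.001, 0.608, 0.794, -0.0]
contact_force: [0.4, -0.8, -4.1]
gripper_width: 0.113
grasp_force: 58.4
```

Emit:
jog_arm([
  [0,0,0,0,0,-0.5,0],
  [0,0,0,0,0,-0.8,0],
  [0,0,0,0,0,-0.8,0],
])

```text
t: 6.42
eef_pos: [0.5337, -0.1528, 0.067]
tool_rot: [-0.0, 0.607, 0.794, -0.0]
contact_force: [-0.2, -0.2, -5.2]
gripper_width: 0.108
grasp_force: 58.4
```

```bash
python3 - <<'E'
from h import *
np.set_printoptions(precision=4,suppress=True)
for i in range(4):
    bot.read_camera("top")
    o=bot.get_obs();print(o["t"],o["eef_pos"],o["tool_rot"],o["contact_force"],o["torque"])
E
```

```text
6.475 [ 0.5337 -0.1528  0.067 ] [-0.      0.6075  0.7943 -0.    ] [ 0.0756 -0.4165 -3.6659] [ 0.0151 -0.0511  0.026 ]
6.525 [ 0.5338 -0.1528  0.067 ] [-0.      0.6075  0.7943  0.    ] [-0.1572 -1.2403 -5.0019] [ 0.0255 -0.0518  0.0222]
6.575 [ 0.5337 -0.1528  0.067 ] [-0.      0.6075  0.7943  0.    ] [-0.9326  0.5134 -4.6632] [-0.0177 -0.0423  0.0288]
6.625 [ 0.5337 -0.1528  0.067 ] [-0.      0.6075  0.7943  0.    ] [-0.291   0.3396 -4.2815] [-0.0002 -0.0912  0.0181]
```

Emit:
jog_arm([
  [0,0,0,0,-1,0,0],
  [0,0,0,0,-2,0,0],
  [0,0,0,0,-3,0,0],
  [0,0,0,0,-4,0,0],
  [0,0,0,0,-5,0,0],
  [0,0,0,0,-6,0,0],
])

```text
t: 7.38
eef_pos: [0.5279, -0.1544, 0.067]
tool_rot: [-0.0, 0.608, 0.794, 0.0]
contact_force: [0.2, -0.3, -5.2]
gripper_width: 0.108
grasp_force: 58.4
```

Emit:
jog_arm([
  [0,0,0,0,-1,0,0],
  [0,0,0,0,-2,0,0],
  [0,0,0,0,-2,0,0],
])

```text
t: 7.75
eef_pos: [0.5259, -0.155, 0.067]
tool_rot: [-0.0, 0.608, 0.794, -0.0]
contact_force: [-0.5, -0.1, -4.6]
gripper_width: 0.106
grasp_force: 58.4
```

Moving freely so far (8 mm); continuing.

Emit:
jog_arm([
  [0,0,0,0,-1,0,0],
  [0,0,0,0,-2,0,0],
  [0,0,0,0,-2,0,0],
])

```text
t: 8.12
eef_pos: [0.524, -0.1555, 0.067]
tool_rot: [-0.0, 0.608, 0.794, -0.0]
contact_force: [-0.3, -0.1, -5.0]
gripper_width: 0.107
grasp_force: 58.4
```

Emit:
jog_arm([
  [0,0,0,0,-1,0,0],
  [0,0,0,0,-2,0,0],
  [0,0,0,0,-2,0,0],
])

```text
t: 8.5
eef_pos: [0.522, -0.156, 0.067]
tool_rot: [-0.0, 0.608, 0.794, -0.0]
contact_force: [0.5, -1.0, -5.0]
gripper_width: 0.106
grasp_force: 58.4
```

Emit:
jog_arm([
  [0,0,0,0,-1,0,0],
  [0,0,0,0,-2,0,0],
  [0,0,0,0,-2,0,0],
])

```text
t: 8.88
eef_pos: [0.5201, -0.1565, 0.067]
tool_rot: [-0.0, 0.608, 0.794, -0.0]
contact_force: [-0.7, 0.0, -3.6]
gripper_width: 0.107
grasp_force: 58.4
```

Emit:
jog_arm([
  [0,0,0,0,-1,0,0],
  [0,0,0,0,-2,0,0],
  [0,0,0,0,-2,0,0],
])

```text
t: 9.25
eef_pos: [0.5182, -0.1571, 0.067]
tool_rot: [-0.0, 0.608, 0.794, -0.0]
contact_force: [-0.7, -0.3, -4.1]
gripper_width: 0.105
grasp_force: 58.4
```

Emit:
jog_arm([
  [0,0,0,0,-1,0,0],
  [0,0,0,0,-2,0,0],
  [0,0,0,0,-2,0,0],
])

```text
t: 9.62
eef_pos: [0.5163, -0.1576, 0.067]
tool_rot: [-0.0, 0.608, 0.794, -0.0]
contact_force: [0.4, -0.0, -5.0]
gripper_width: 0.101
grasp_force: 58.4
```

Emit:
jog_arm([
  [0,0,0,0,-1,0,0],
  [0,0,0,0,-2,0,0],
  [0,0,0,0,-2,0,0],
])

```text
t: 10.0
eef_pos: [0.5143, -0.1581, 0.067]
tool_rot: [-0.0, 0.608, 0.794, -0.0]
contact_force: [-0.4, 0.8, -4.1]
gripper_width: 0.105
grasp_force: 58.4
```

Emit:
jog_arm([
  [0,0,0,0,-1,0,0],
  [0,0,0,0,-2,0,0],
  [0,0,0,0,-2,0,0],
])

```text
t: 10.38
eef_pos: [0.5124, -0.1586, 0.067]
tool_rot: [-0.0, 0.608, 0.794, -0.0]
contact_force: [0.6, -0.4, -4.7]
gripper_width: 0.106
grasp_force: 58.4
```

Emit:
jog_arm([
  [0,0,0,0,-1,0,0],
  [0,0,0,0,-2,0,0],
  [0,0,0,0,-2,0,0],
])

```text
t: 10.75
eef_pos: [0.5118, -0.1588, 0.0674]
tool_rot: [0.001, 0.607, 0.794, 0.001]
contact_force: [3.7, 2.8, -3.8]
gripper_width: 0.106
grasp_force: 58.6
```

Backstop felt at about 22.7 mm of travel with roughly 4.5 N. Now I'll tilt about the rear lower edge, easing slightly forward to offset the plate's top rear corner.

Emit:
jog_arm([
  [-0.0175,0,0,0,-0.7,-1.3,0],
  [-0.035,0,0,0,-1.4,-2.5,0],
  [-0.0524,0,0,0,-2.3,-3.7,0],
  [-0.07,0,0,0,-3.2,-5,0],
  [-0.07,0,0,0,-3.2,-5,0],
])

```text
t: 11.38
eef_pos: [0.5079, -0.16, 0.0726]
tool_rot: [0.022, 0.607, 0.794, 0.029]
contact_force: [4.1, 1.8, -3.8]
gripper_width: 0.104
grasp_force: 58.8
```

Emit:
jog_arm([
  [-0.0175,0,0,0,-0.8,-1.3,0],
  [-0.035,0,0,0,-1.7,-2.5,0],
  [-0.0524,0,0,0,-2.6,-3.7,0],
  [-0.07,0,0,0,-3.5,-5,0],
  [-0.07,0,0,0,-3.5,-5,0],
])

```text
t: 12.0
eef_pos: [0.5039, -0.1611, 0.0773]
tool_rot: [0.043, 0.606, 0.792, 0.056]
contact_force: [4.4, 1.8, -4.0]
gripper_width: 0.106
grasp_force: 58.8
```

Emit:
jog_arm([
  [-0.0175,0,0,0,-0.8,-1.3,0],
  [-0.035,0,0,0,-1.7,-2.5,0],
  [-0.0524,0,0,0,-2.6,-3.7,0],
  [-0.07,0,0,0,-3.4,-5,0],
  [-0.07,0,0,0,-3.4,-5,0],
  [-0.07,0,0,0,-3.4,-5,0],
])

```text
t: 12.75
eef_pos: [0.4996, -0.1622, 0.0815]
tool_rot: [0.064, 0.604, 0.79, 0.084]
contact_force: [5.5, 1.9, -2.8]
gripper_width: 0.105
grasp_force: 58.9
```

```bash
python3 - <<'E'
from h import *
np.set_printoptions(precision=4,suppress=True)
s=shot("scene","pics/s3.png")
o=bot.get_obs();print(o["t"],o["eef_pos"],o["tool_rot"],o["contact_force"],o["torque"])
q=o["tool_rot"];M=R.from_quat([q[1],q[2],q[3],q[0]]).as_matrix();print(M)
a=cv2.resize(s["pixels"][170:300,180:320],(646,600),interpolation=cv2.INTER_CUBIC)
cv2.imwrite("pics/crop3.png",a[:,:,::-1])
E
```

```text
12.8 [ 0.4997 -0.1622  0.0815] [0.0641 0.6043 0.7898 0.0836] [ 4.2672  1.2381 -3.3172] [ 0.3602 -0.8969  0.0376]
[[-0.2614  0.9438  0.2022]
 [ 0.9652  0.2556  0.0547]
 [-0.0001  0.2095 -0.9778]]
```

View pics/crop3.png

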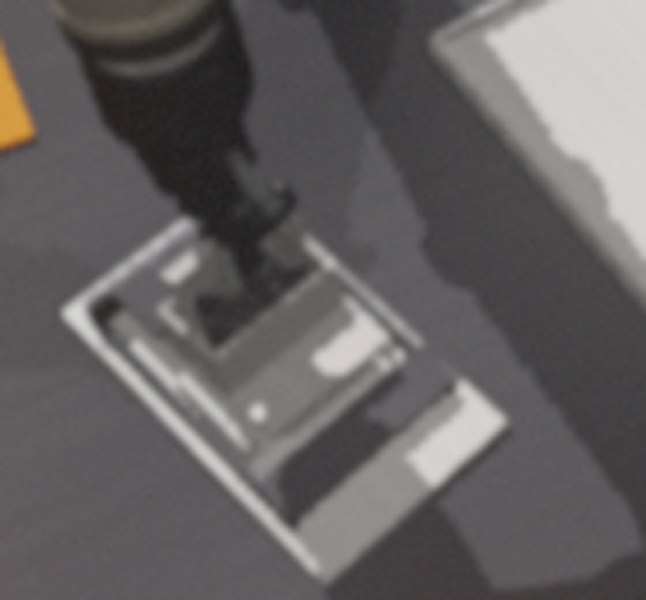

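The tote is tilted about 12°: its front edge (crop 270,460) stands above the dark lip and its rear is still under the roof. Now I'll draw it out along its foot.

Emit:
jog_arm([
  [0,0,0,0,1.5,0,0],
  [0,0,0,0,3,0,0],
  [0,0,0,0,6,0,0],
  [0,0,0,0,10,0,0],
  [0,0,0,0,14,0,0],
])

```text
t: 13.42
eef_pos: [0.5131, -0.1583, 0.084]
tool_rot: [0.063, 0.604, 0.79, 0.083]
contact_force: [0.5, -0.2, -4.1]
gripper_width: 0.106
grasp_force: 58.7
```

Emit:
jog_arm([
  [0,0,0,0,6,0,0],
  [0,0,0,0,14,0,0],
  [0,0,0,0,22,0,0],
  [0,0,0,0,30,0,0],
  [0,0,0,0,38,0,0],
  [0,0,0,0,48,0,0],
  [0,0,0,0,58,0,0],
  [0,0,0,0,62,0,0],
])

```text
t: 14.42
eef_pos: [0.5726, -0.1422, 0.0973]
tool_rot: [0.064, 0.604, 0.79, 0.083]
contact_force: [0.1, -0.5, -4.7]
gripper_width: 0.107
grasp_force: 58.7
```

```bash
python3 - <<'E'
from h import *
np.set_printoptions(precision=4,suppress=True)
o=bot.get_obs();print(o["t"],o["eef_pos"],o["q"],o["contact_force"])
E
```

```text
14.425 [ 0.5726 -0.1422  0.0973] [-0.1029  0.4497  0.3664  2.0376 -0.5027  0.5461  0.8957] [ 0.0808 -0.5309 -4.6802]
```

```bash
python3 - <<'E'
from h import *
np.set_printoptions(precision=4,suppress=True)
T=np.deg2rad(5.3)
print(rel([.573,-.142,.17],R.from_quat([0,0,0,1]).as_matrix()@down(YAW)))
for f in (.25,.5,.75,1): print(rel([.573-.1*f,-.142+.277*f,.17-.04*f],down(YAW+(T-YAW)*f)))
E
```

```text
[  0.2106   0.0004  -0.0013   0.0499  15.6173 -71.0248]
[  0.2106  -0.0042   0.0422  73.4374   7.7236 -62.5079]
[  0.2105  -0.0088   0.0856 146.8248  -0.17   -53.9911]
[  0.2103  -0.0134   0.1291 220.2123  -8.0636 -45.4743]
[  0.2101  -0.0179   0.1726 293.5997 -15.9572 -36.9574]
```

Emit:
jog_arm([
  [0,0,0,0,3,-15,0],
  [0.05,0,0,0,8,-35,0],
  [0.12,0,0,0,12,-55,0],
  [0.2106,0,0,0,15.6,-71,0],
  [0.2106,-0.002,0.02,37,12,-67,0],
  [0.2106,-0.004,0.042,73,8,-62,0],
  [0.2105,-0.009,0.086,115,4,-58,0],
  [0.2105,-0.009,0.086,155,-1,-53,0],
  [0.2103,-0.0134,0.129,195,-5,-48,0],
  [0.2103,-0.0134,0.129,225,-9,-45,0],
])

```text
t: 15.68
eef_pos: [0.4945, 0.0714, 0.1399]
tool_rot: [-0.0, 0.658, 0.753, 0.0]
contact_force: [0.3, 0.3, -3.8]
gripper_width: 0.105
grasp_force: 58.9
```

```bash
python3 - <<'E'
from h import *
np.set_printoptions(precision=4,suppress=True)
T=np.deg2rad(5.3)
o=bot.get_obs();print(o["t"],o["eef_pos"],o["contact_force"])
print(rel([.473,.135,.085],down(T),o))
E
```

```text
15.675 [0.4945 0.0714 0.1399] [ 0.2555  0.2955 -3.8053]
[  0.0003  -0.001    0.043   65.8653 -12.7681  54.9924]
```

Emit:
jog_arm([
  [0,0,0.02,30,-6,5,0],
  [0,0,0.043,55,-11,15,0],
  [0,0,0.043,65,-12.8,28,0],
  [0,0,0.043,65,-12.8,42,0],
  [0,0,0.043,65,-12.8,52,0],
  [0,0,0.043,65,-12.8,55,0],
  [0,0,0.043,65,-12.8,55,0],
])

```text
t: 16.55
eef_pos: [0.4739, 0.1317, 0.0841]
tool_rot: [-0.0, 0.674, 0.739, -0.0]
contact_force: [-0.0, -0.3, -4.7]
gripper_width: 0.106
grasp_force: 58.9
```

```bash
python3 - <<'E'
from h import *
np.set_printoptions(precision=4,suppress=True)
s=shot("scene","pics/s4.png")
o=bot.get_obs();print(o["t"],o["eef_pos"],o["tool_rot"],o["contact_force"])
print(rel([.473,.135,.063],down(np.deg2rad(5.3)),o))
cv2.imwrite("pics/crop4.png",cv2.resize(s["pixels"][120:260,250:400],(642,600),interpolation=cv2.INTER_CUBIC)[:,:,::-1])
E
```

```text
16.6 [0.4741 0.132  0.0844] [-0.0001  0.674   0.7387 -0.0001] [ 0.3805  0.0211 -4.8122]
[-0.0003 -0.     -0.001   3.1222 -0.7734 21.3513]
```

View pics/crop4.png

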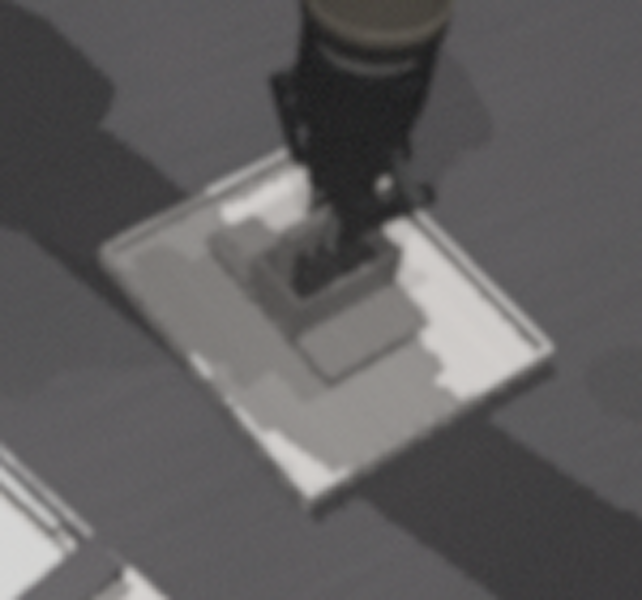

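The tote hangs level over the middle of the tray, with its foot between crop (215,240) and (425,330), inside the walls. I'll lower it gently.

Emit:
jog_arm([
  [0,0,0,0,0,5,0],
  [0,0,0,0,0,10,0],
  [0,0,0,0,0,14,0],
  [0,0,0,0,0,17,0],
  [0,0,0,0,0,19,0],
  [0,0,0,0,0,20,0],
  [0,0,0,0,0,21,0],
  [0,0,0,0,0,21,0],
])

```text
t: 17.6
eef_pos: [0.4736, 0.1326, 0.0632]
tool_rot: [-0.0, 0.674, 0.739, -0.0]
contact_force: [-0.8, -0.1, -4.5]
gripper_width: 0.109
grasp_force: 58.9
```

Emit:
jog_arm([
  [0,0,0,0,0,0.5,0],
  [0,0,0,0,0,1,0],
  [0,0,0,0,0,1,0],
])

```text
t: 17.98
eef_pos: [0.4736, 0.1326, 0.0622]
tool_rot: [-0.0, 0.674, 0.739, -0.0]
contact_force: [0.2, -0.1, -4.5]
gripper_width: 0.102
grasp_force: 58.9
```

Emit:
jog_arm([
  [0,0,0,0,0,0.5,0],
  [0,0,0,0,0,1,0],
  [0,0,0,0,0,1,0],
])

```text
t: 18.35
eef_pos: [0.4736, 0.1325, 0.0612]
tool_rot: [-0.0, 0.674, 0.739, -0.0]
contact_force: [-0.1, -0.1, -4.6]
gripper_width: 0.107
grasp_force: 59.0
```

Emit:
jog_arm([
  [0,0,0,0,0,0.5,0],
  [0,0,0,0,0,0.8,0],
  [0,0,0,0,0,0.8,0],
])

```text
t: 18.73
eef_pos: [0.4736, 0.1325, 0.0611]
tool_rot: [-0.001, 0.674, 0.739, -0.0]
contact_force: [-3.7, -0.5, 7.7]
gripper_width: 0.104
grasp_force: 60.9
```

Emit:
jog_arm([
  [0,0,0,0,0,-0.4,0],
  [0,0,0,0,0,-0.4,0],
  [0,0,0,0,0,-0.4,12],
  [0,0,0,0,0,-0.4,20],
  [0,0,0,0,0,-0.4,40],
  [0,0,0,0,0,-0.4,60],
  [0,0,0,0,0,-0.4,70],
  [0,0,0,0,0,-0.4,70],
])

```text
t: 19.73
eef_pos: [0.4737, 0.1325, 0.0608]
tool_rot: [-0.0, 0.674, 0.739, -0.0]
contact_force: [-0.6, 0.5, 0.0]
gripper_width: 0.822
grasp_force: 0.0
```

Emit:
jog_arm([
  [0,0,0,0,0,-8,70],
  [0,0,0,0,0,-25,70],
  [0,0,0,0,0,-55,70],
  [0,0,0,0,0,-90,70],
  [0,0,0,0,0,-120,70],
  [0,0,0,0,0,-120,70],
  [0,0,0,0,0,-120,70],
])

```text
t: 20.6
eef_pos: [0.4734, 0.1325, 0.181]
tool_rot: [-0.0, 0.674, 0.739, 0.0]
contact_force: [-0.4, 0.5, -0.5]
gripper_width: 0.823
grasp_force: 0.0
```

```bash
python3 - <<'E'
from h import *
np.set_printoptions(precision=4,suppress=True)
s=shot("scene","pics/s5.png")
o=bot.get_obs();print(o["t"],o["eef_pos"],o["contact_force"],o["gripper_width"])
cv2.imwrite("pics/crop5.png",cv2.resize(s["pixels"][120:260,250:400],(642,600),interpolation=cv2.INTER_CUBIC)[:,:,::-1])
E
```

```text
20.65 [0.4731 0.1324 0.1805] [ 0.5763 -0.7579  0.2029] 0.8164702097779348
```

View pics/crop5.png

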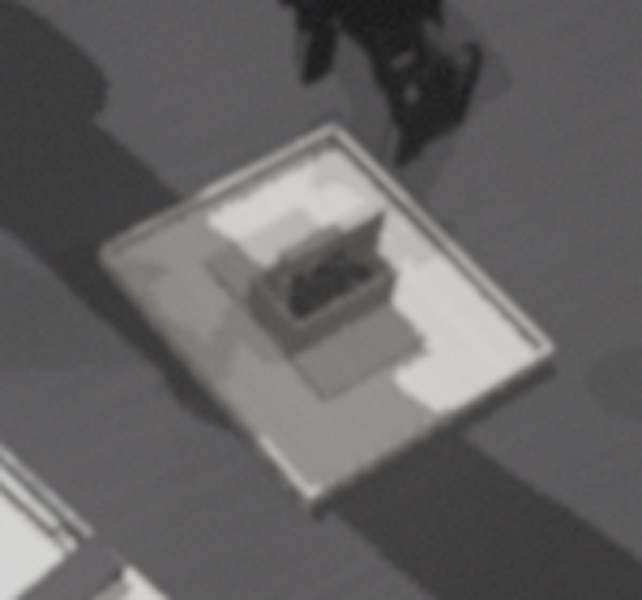

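The tote stands upright in the middle of the tray, with its bin at crop (325,290). The gripper is clear above it, so I'll hand in.

```bash
python3 -c "
from station import bot
print(bot.hand_in())"
```

```text
the job is handed in; nothing more can be done
None
```

I took the steel tote out of the rack and stood it upright and released in the middle of the tray, then handed the job in after about 21 s; the peak rack contact I read was about 6 N, and no verdict came back.

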